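# Unlatch and open a phone-board test fixture

### The job

Open the clamshell test fixture so that the phone board inside can be got at: press its two latch keys down together, one fingertip on each, and keep both fully down until the lid has sprung up clear of its hooks. Then let go of the keys and, with the outside of the fingers, gently push the lid's front tab up and back past upright until the lid rests wide open against its stop. Grip nothing, leave the board in its nest and the tools and jar around the fixture where they are, and finish clear of everything.

Things in the scene. Friction and masses are not known exactly. Their poses are not given: they have to be found in the camera images.
- fixture: test fixture, fixed to the bench: grey and aluminium base, 222 mm deep (x -130 to +92 mm), 216 mm wide (y), deck 28 mm up, turned by up to 0.35 rad. Origin on the bench; x from the keys to the hinge (away from the robot), y left, z up. Two black keys at its front, behind them two steel hooks (x -76 to -58, y +-31, top 61 mm) that hold down the lid, a dark open frame (46 to 54 mm up)
- key_left_top (a point): centre of the top face of the left latch key (at y = +31 mm of the fixture, x = -106 mm, 48 mm above the bench when up): a black ribbed key, 22 mm (x) by 24 mm (y), pressed straight down; 10 mm stand out of its grey housing
- key_right_top (a point): the same for the right latch key (y = -31 mm); the two keys' centres are 62 mm apart along the fixture's y, with 38 mm between their inner edges
- key_left: the left key's cap; its origin lies 12 mm below the top face
- key_right: the right key's cap; its origin lies 12 mm below the top face
- key_left_press (a joint): how far the left key is pressed (m): 0 up, 0.006 fully down; spring, 2 N at first, 5 N fully down. Each key draws back one hook, which lets go after about 4 mm and springs back when the key comes up; either hook alone holds the lid, so only both keys down together release it
- key_right_press (a joint): the same for the right key
- lid_angle (a joint): lid angle (rad): 0 closed and latched, 1.57 upright, 1.95 against its stop. Once both hooks are off, spring plungers raise it in about a second to roughly 0.4, where it stays. 0.2 kg, damped hinge: about 1.5 N at the tab moves it; from before upright it falls back to 0.4, from well past upright (1.7) it sinks to the stop by itself in one to two seconds
- lid_axis (a point): middle of the lid's hinge axis (x = +70 mm of the fixture, 50 mm above the bench); the axis lies along the fixture's y and the tab swings up and away from the robot
- lid_tab (a point): middle of the front end of the lid's tab, a tongue 34 mm wide and 5 mm thick at the middle of the lid's front edge, 146 mm from the hinge axis; it stands 14 mm out from the edge, between the hooks, and moves with the lid (about 110 mm above the bench when the lid has sprung up)
- lid: the lid: a dark frame with two cross-bars carrying pressure pins, 132 mm from hinge axis to front edge without the tab, 196 mm wide, 8 mm thick; origin on the hinge axis
- phone_board: an opened phone chassis with its board, 145 x 71 x 8 mm, loose in the nest under the lid; origin at the centre of its underside, 34 mm above the bench; not to be moved
- driver_grey: a grey precision screwdriver, 105 mm long, lying left of the test fixture; a bystander, not to be moved
- tweezers_steel: steel tweezers, 124 mm long, lying right of the fixture; a bystander, not to be moved
- pick_blue: a small plastic opening pick, 35 x 32 x 8 mm, in front of the fixture; a bystander, not to be moved
- pry_spudger: a thin flat steel prying blade, 142 mm long, in front of the fixture; a bystander, not to be moved
- flux_jar: a small jar with an orange-brown lid, 38 mm across and 33 mm high, right of the fixture; a bystander, not to be moved
- cutters: side cutters, 123 mm long, lying at the right front of the bench; a bystander, not to be moved

How it is judged (in metres and radians):
On the way, in this order (a step that is already met when the one before it is completed fails the run):
1. both latch keys are held down together by the fingers while the lid rises clear of the hooks (value of joint each of key_left_press, key_right_press above 0.0042 m and contact force between the fingers and key_left above 0.5 N and contact force between the fingers and key_right above 0.5 N and value of joint lid_angle above 0.12 rad), for 0.1 s.
2. the keys are let go and the lid has been pushed back past upright by the fingers (value of joint each of key_left_press, key_right_press below 0.0015 m and value of joint lid_angle above 1.6 rad), for 0.05 s.
At the end, for the whole second after the job is handed in: The lid rests open at more than 1.8 rad (stop at 1.95) and is still, both latch keys are back up (within 1.5 mm), the phone board lies in its nest within 6 mm of where it was and the other things within 15 mm (value of joint lid_angle above 1.8 rad and velocity of joint lid_angle below 0.15 rad/s and value of joint each of key_left_press, key_right_press below 0.0015 m and distance of phone_board from where it was at the start of the episode below 0.006 m and distance of each of driver_grey, tweezers_steel, pick_blue, pry_spudger, flux_jar, cutters from where it was at the start of the episode below 0.015 m); the robot touches nothing.
It fails at once if the phone board is lifted or shifted in its nest (over 6 mm) (distance of phone_board from where it was at the start of the episode above 0.006 m).
It fails at once if the lid is gripped or forced (fingers on the lid with over 30 N) (contact force between the fingers and lid above 30 N).
It fails at once if a tool or the jar beside the fixture is moved more than 15 mm (distance of any of driver_grey, tweezers_steel, pick_blue, pry_spudger, flux_jar, cutters from where it was at the start of the episode above 0.015 m).
It also fails if it takes over 59 s, if anything falls off the work surface, if the arm or the gripper's body presses on something with over 40 N, if the wrist force passes 120 N, or if a joint passes its speed limit or range.

### The arm

A 6-joint arm with a two-finger parallel gripper is mounted at the origin on a cart in front of the work surface, level with it; the furniture and walls round the work are solid. World frame = base frame: x ahead of the robot, y to its left, z up, the work surface at z = 0. Lengths are in mm, angles in rad, forces in N, time in s.
With the tool pointing down it reaches from about 350 to 875 mm from the base axis. Payload 4.2 kg.
Tool frame: the origin (TCP) lies at the very end of the fingers, on their centre line; the grasp point (between the pads) lies 19 mm behind it; z points along the fingers, y is the line along which they close (so a half turn about z gives the same grasp; the last joint's range is limited). The gripper opens to 85 mm and grips with 20 to 120 N. Pads are 22 mm wide; open, the fingers measure 114 mm over their backs; the gripper's body (76 mm by 85 mm) begins 54 mm behind the grasp point. The pads swing forward as they close: fully open they stand 13 mm farther back than shut.
Start: joints at [-0.946, 0.385, 0.008, 0, -1.194, -0.259], TCP at [223.574, -583.621, 231.312] pointing down, gripper open.
Joint ranges: [-3.14, 3.14], [-1.21, 2.06], [-1.07, 1.41], [-3.16, 2.05], [-2.99, -0.16], [-3.1, 3.1]. Speed limits (rad/s): [2.79, 2.79, 3.14, 3.14, 3.14, 3.14].

### API

Orientations are given as a unit quaternion [x, y, z, w].
In Python, from bench import arm, optics gives the robot as it stands. The module is installed in compiled form; this text tells all that it offers.
- The arm moves only by the tool step_arm, never from a script. Its argument "motion" is a list of rows, each an object with "dr": the turn, a rotation vector about the tool's x, y, z in units of 8 degrees (1.0 is 8 degrees), a list of three; "slide": the shift along the tool's x, y, z in mm, a list of three; "jaw": the finger opening in mm, from 0 to 85.4. A call has exactly 8 rows; each row is the pose to reach, as a shift and turn from the pose commanded when the call began, along the tool's axes at that moment; what a row does not reach only later rows make up. A row lasts 1/8 s, in which the tool goes at most 62.5 mm and 10.7 degrees, less where a joint would pass 70% of its speed; a pose out of reach is approached as far as the arm can. A call with a gripper value outside its range is refused whole. The fingers move at their own pace and stop on an object; the grip force is fixed at half the most. Time passes only in rows, so rows that repeat a pose let the fingers close, or fill a call up. It gives the time, the measured TCP pose, the force, the opening and the grip force at its end, in the units of the state.
- arm.read_state(): the state, without advancing time (a new reading comes with each control period).
- optics.get_image(name): name is "side" or "top" or "wrist"; returns the picture (384x512x3 uint8, blue, green, red); there is no depth.
- optics.camera_info(name): a dict with "camera_matrix" (3x3 intrinsics, pixels), "view" (4x4, takes a point from world to camera coordinates); the wrist camera has in their place "T_tool_cam" (4x4, takes a point from camera to tool coordinates, whose origin is the TCP and whose axes are the flange's). Camera axes: x right, y up, looking along -z (the intrinsics and any distortion apply to the point x, -y, -z); pixel columns grow to the right and rows downward; lengths in mm; the calibration is good to about 2 mm. A picture is of the moment at which its call begins: read the wrist's pose just before it. camera_info takes no time and is no camera call.
- arm.job_done(): hands the job in; it is judged then, once.
The state is a dict: "clock": time; "joints": joint angles; "joint_vel": joint speeds; "joint_efforts": joint torques, N m; "position": TCP position; "ee_rot": TCP orientation; "contact_force": force on the tool from outside, world axes, zero at the start; "wrist_torque": the same for the moment, N m; "gripper_width": finger opening in mm; "grasp_force": force on a finger pad.
Only numpy, scipy, OpenCV 4.12 (cv2) and the standard library are available. Lean on these libraries where they do the work, as an engineer would, in place of code of your own. Each camera call takes 0.05 s, during which the arm holds its last target. There are 200 camera calls.

## Working session

There is one attempt and no reset: what is moved stays moved. The work goes in short steps, Python scripts to look and compute and a tool call to move; the robot and the scene stay as the last step left them, time stands still between calls to the robot, and variables do not carry over. Pictures are saved under pics/ and viewed, at most 12 in all, crops included, and the job is handed in when it is done.

Besides the shell and the picture viewer there is one more tool, called after "Call:" as name([rows], argument=value, ...), one row to a line, values as JSON. step_arm: Moves the arm, as the interface text tells. Its arguments: {"type":"object","properties":{"motion":{"type":"array","items":{"type":"object","properties":{"dr":{"type":"array","items":{"type":"number"}},"slide":{"type":"array","items":{"type":"number"}},"jaw":{"type":"number"}}}}},"required":["motion"]}

```bash
mkdir -p pics; python3 - <<'E'
from bench import arm, optics
import cv2, numpy as np
s=arm.read_state(); print(s)
for n in("top","side","wrist"):
    i=optics.get_image(n); cv2.imwrite(f"pics/{n}0.png",i)
    c=optics.camera_info(n); print(n,{k:np.round(v,4).tolist() if not isinstance(v,str) else v for k,v in c.items()})
E
```

```text
{'clock': 0.0, 'joints': array([-9.46410603e-01,  3.85559822e-01,  6.63610784e-03, -5.01328693e-04,
       -1.19400348e+00, -2.58600550e-01]), 'joint_vel': array([-9.73568924e-04, -7.37597165e-05, -8.73167903e-05, -1.98954735e-04,
       -1.20510299e-03, -1.10075762e-03]), 'joint_efforts': array([-2.72786474e-04, -3.92285585e+01,  1.88405585e+01,  4.18615177e+00,
       -4.57133632e-03,  4.70173276e-06]), 'position': array([ 223.363114  , -583.10173717,  230.22329262]), 'ee_rot': array([-1.81783629e-01,  9.83337949e-01,  1.06282347e-03, -2.44606182e-04]), 'contact_force': array([ 0.54806753, -0.42180428,  0.8737375 ]), 'wrist_torque': array([-0.03219834,  0.04540541,  0.03295972]), 'grasp_force': 0.0, 'gripper_width': 85.31083171145856}
top {'camera_matrix': [[426.0855, 0.0, 257.0141], [0.0, 426.0855, 194.044], [0.0, 0.0, 1.0]], 'view': [[0.0022, -0.9999, -0.0136, -52.2353], [0.9884, 0.0001, 0.1517, -529.1885], [-0.1517, -0.0138, 0.9883, -1110.4992], [0.0, 0.0, 0.0, 1.0]]}
side {'camera_matrix': [[369.2029, 0.0, 253.3215], [0.0, 369.2029, 182.1431], [0.0, 0.0, 1.0]], 'view': [[-0.8592, -0.5114, 0.0148, 404.8821], [0.3349, -0.5404, 0.7719, -246.8986], [-0.3868, 0.6681, 0.6356, -669.1212], [0.0, 0.0, 0.0, 1.0]]}
wrist {'camera_matrix': [[336.2318, 0.0, 252.759], [0.0, 336.2318, 192.9194], [0.0, 0.0, 1.0]], 'T_tool_cam': [[-0.0007, 0.9629, 0.2698, 68.3238], [1.0, 0.0006, 0.0003, 0.1423], [0.0001, 0.2698, -0.9629, -142.4064], [0.0, 0.0, 0.0, 1.0]]}
```

View pics/top0.png

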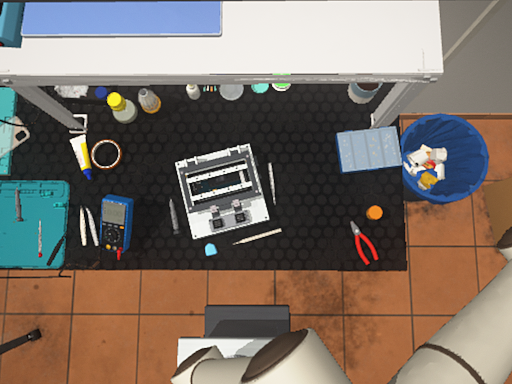

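View pics/side0.png

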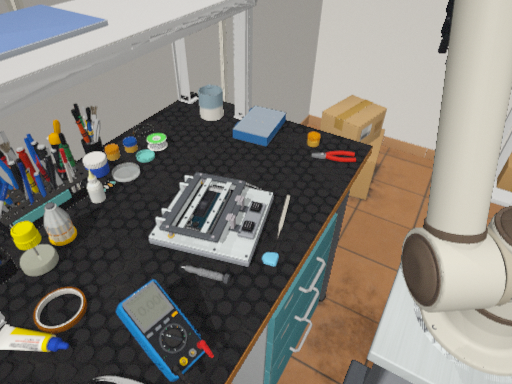

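The top view shows the fixture at about (224,190) with its keys near (215,224) and (240,216). The pick is at (210,249) and the spudger at (257,237). The shelf is behind the fixture. I'll enlarge both views.

```bash
python3 - <<'E'
import cv2, numpy as np
t=cv2.imread("pics/top0.png")[135:255,165:295]; s=cv2.imread("pics/side0.png")[165:275,145:285]
a=cv2.resize(t,None,fx=4.5,fy=4.5,interpolation=cv2.INTER_CUBIC); 
b=cv2.resize(s,None,fx=5,fy=5,interpolation=cv2.INTER_CUBIC)
cv2.imwrite("pics/t.png",a);cv2.imwrite("pics/s.png",b)
E
```

```text
(no output)
```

View pics/t.png

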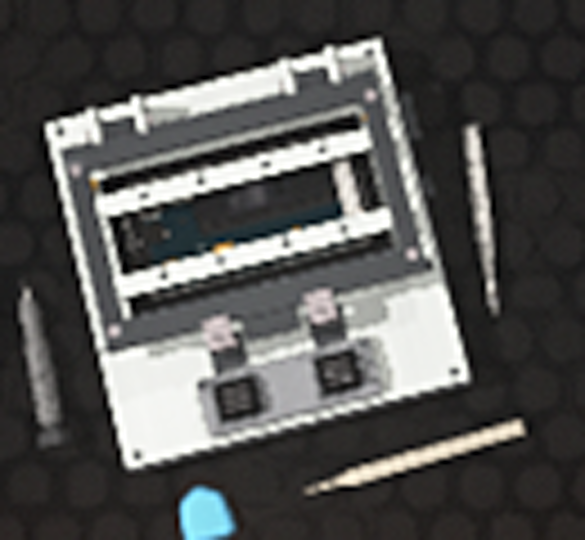

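View pics/s.png

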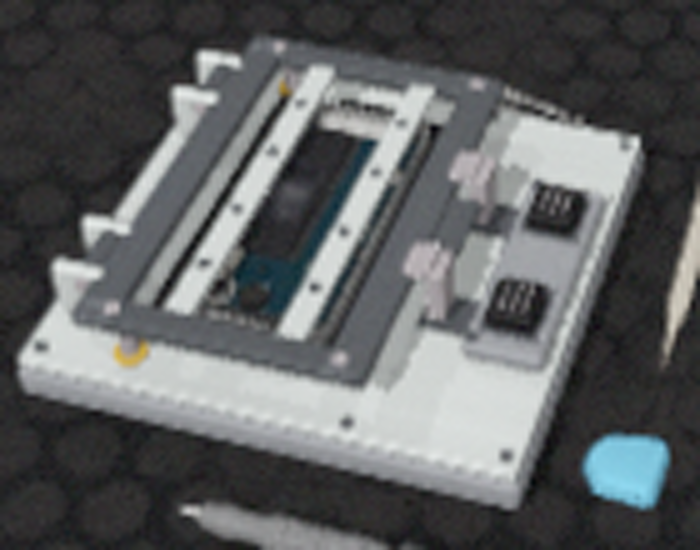

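```bash
cat > h.py <<'E'
from bench import arm, optics
import numpy as np, cv2
from scipy.optimize import least_squares
from scipy.spatial.transform import Rotation as R
def proj(n,P,s=None):
    c=optics.camera_info(n); K=np.array(c["camera_matrix"])
    P=np.atleast_2d(P)
    if n=="wrist":
        T=np.array(c["T_tool_cam"]); q=(P-s["position"])@R.from_quat(s["ee_rot"]).as_matrix()
        q=(q-T[:3,3])@T[:3,:3]
    else:
        V=np.array(c["view"]); q=P@V[:3,:3].T+V[:3,3]
    q=q*[1,-1,-1]; p=q@K.T; return p[:,:2]/p[:,2:]
def fix(p,F):
    c,s=np.cos(p[2]),np.sin(p[2]); F=np.atleast_2d(np.array(F,float)).copy()
    x=p[0]+c*F[:,0]-s*F[:,1]; y=p[1]+s*F[:,0]+c*F[:,1]; return np.c_[x,y,F[:,2]]
E
python3 - <<'E'
from h import *
F=np.array([[-106,31,48],[-106,-31,48],[-130,108,28],[-130,-108,28],[92,108,28],[92,-108,28]])
t=np.array([[238,397],[340,371],[127,460],[466,378],[47,122],[380,40]])
sd=np.array([[517,300],[556,207],[517,483],[640,140],[22,355]])
t=(t+.5)/4.5-.5+[165,135]; sd=(sd+.5)/5-.5+[145,165]
def r(p,w=(1,1)):
    W=fix(p,F)
    return np.r_[w[0]*(proj("top",W)-t).ravel(),w[1]*(proj("side",W[:5])-sd).ravel()]
for w in((1,1),(1,0),(0,1)):
    o=least_squares(lambda p:r(p,w),[550,-20,0.2]); print(o.x,np.round(r(o.x),1))
    print(np.round(fix(o.x,[[-106,31,48],[-106,-31,48],[-106,0,48]]),1))
s=arm.read_state(); print(R.from_quat(s["ee_rot"]).as_matrix().round(3))
E
```

```text
[5.62015290e+02 5.12850696e+01 2.50192207e-01] [-0.7 -0.4 -0.8 -0.3 -1.   1.9  1.4  0.4 -1.1 -1.   0.6 -1.6  0.3 -0.4
  0.6 -1.1  0.4 -0.3  2.1 -0.4 -1.9  0.4]
[[451.6  55.1  48. ]
 [467.   -5.   48. ]
 [459.3  25.   48. ]]
[5.61647210e+02 5.05390153e+01 2.49911145e-01] [-0.5 -0.2 -0.5 -0.2 -0.8  2.1  1.7  0.6 -0.8 -0.9  0.9 -1.5  0.6 -0.6
  0.9 -1.2  0.7 -0.5  2.4 -0.6 -1.6  0.2]
[[451.3  54.4  48. ]
 [466.6  -5.7  48. ]
 [458.9  24.3  48. ]]
[5.62152158e+02 5.21963425e+01 2.52472031e-01] [-1.  -0.4 -1.  -0.4 -1.2  1.9  1.1  0.2 -1.4 -0.9  0.2 -1.7  0.1 -0.3
  0.4 -0.9  0.3 -0.1  1.8 -0.4 -2.2  0.7]
[[451.8  55.7  48. ]
 [467.3  -4.3  48. ]
 [459.5  25.7  48. ]]
[[-0.934 -0.358 -0.001]
 [-0.358  0.934  0.002]
 [ 0.     0.002 -1.   ]]
```

```bash
cat >> h.py <<'E'
P0=[562.0,51.3,0.2502]
def to(xf,yf,z,tilt=0,p=P0):
    """tilt>0: gripper body leans towards the robot, fingers point forward"""
    s=arm.read_state(); Rm=R.from_quat(s["ee_rot"])
    D=R.from_euler("z",p[2])*R.from_matrix(np.array([[-1,0,0],[0,1,0],[0,0,-1.]]))*R.from_rotvec([0,-tilt,0])
    print("slide",np.round(Rm.inv().apply(fix(p,[xf,yf,z])[0]-s["position"]),1),"dr",np.round((Rm.inv()*D).as_rotvec()/np.radians(8),2))
def stat(p=P0):
    s=arm.read_state(); c,sn=np.cos(p[2]),np.sin(p[2]); M=np.array([[c,sn],[-sn,c]])
    print("t",s["clock"],"fix xy",(M@(s["position"][:2]-p[:2])).round(1),"z",s["position"][2].round(1),"F",s["contact_force"].round(2),"T",s["wrist_torque"].round(2),"w",round(s["gripper_width"],1))
E
python3 -c "
from h import *
to(-111,0,170)"
```

```text
slide [-432.9  484.2   61.2] dr [ 0.01 -0.    0.83]
```

Call:
step_arm([
  {"slide":[-30,34,4],"dr":[0,0,0.1],"jaw":48},
  {"slide":[-65,73,9],"dr":[0,0,0.2],"jaw":48},
  {"slide":[-100,112,14],"dr":[0,0,0.3],"jaw":48},
  {"slide":[-135,151,19],"dr":[0,0,0.4],"jaw":48},
  {"slide":[-170,190,24],"dr":[0,0,0.5],"jaw":48},
  {"slide":[-205,229,29],"dr":[0,0,0.6],"jaw":48},
  {"slide":[-240,268,34],"dr":[0,0,0.7],"jaw":48},
  {"slide":[-270,302,38],"dr":[0,0,0.83],"jaw":48},
])

```text
clock: 1.15
position: [367.9, -203.3, 193.2]
ee_rot: [-0.125, 0.992, 0.0, 0.0]
contact_force: [0.7, 0.1, -0.4]
gripper_width: 48.1
grasp_force: 0.0
```

```bash
python3 -c "
from h import *
stat();to(-111,0,170)"
```

```text
t 1.15 fix xy [-251.1 -198.6] z 193.2 F [ 0.71  0.15 -0.45] T [-0.05 -0.1   0.02] w 48.1
slide [-140.   198.6   23.2] dr [ 0.  0. -0.]
```

Call:
step_arm([
  {"slide":[-28,40,5],"dr":[0,0,0],"jaw":48},
  {"slide":[-58,82,10],"dr":[0,0,0],"jaw":48},
  {"slide":[-88,124,15],"dr":[0,0,0],"jaw":48},
  {"slide":[-115,162,19],"dr":[0,0,0],"jaw":48},
  {"slide":[-133,188,22],"dr":[0,0,0],"jaw":48},
  {"slide":[-140,198.5,23],"dr":[0,0,0],"jaw":48},
  {"slide":[-140,198.5,23],"dr":[0,0,0],"jaw":48},
  {"slide":[-140,198.5,23],"dr":[0,0,0],"jaw":48},
])

```text
clock: 2.15
position: [453.7, 21.1, 170.3]
ee_rot: [-0.124, 0.992, -0.0, -0.0]
contact_force: [0.4, 0.4, -0.3]
gripper_width: 47.9
grasp_force: 0.0
```

```bash
python3 -c "
from h import *
stat()
s=arm.read_state(); i=optics.get_image('wrist')
F=[[-106,31,48],[-106,-31,48]]
q=proj('wrist',fix(P0,F),s); print(q)
print(proj('wrist',fix(P0,[[-111,31,48],[-111,-31,48]]),s), proj('wrist',s['position'],s))
cv2.imwrite('pics/w1.png',cv2.resize(i,None,fx=1.5,fy=1.5,interpolation=cv2.INTER_CUBIC))"
```

```text
t 2.15 fix xy [-112.4   -2.5] z 170.3 F [ 0.4   0.44 -0.28] T [-0. -0.  0.] w 47.9
[[293.60463741 193.52139688]
 [217.81324756 193.67285677]]
[[293.79277791 187.60875053]
 [217.62840406 187.76180859]] [[252.6041616  252.08689662]]
```

View pics/w1.png

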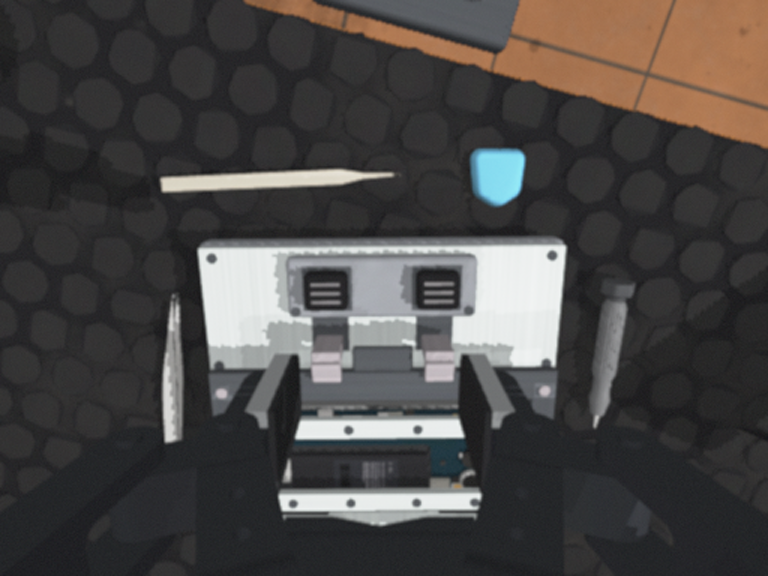

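The wrist view shows the keys at (325,288) and (438,288), scaled 1.5×. That is about 1.5 px off prediction, so the fixture sits roughly 1.3 mm nearer the robot and 1 mm to the right. Next I descend to just above the keys.

Call:
step_arm([
  {"slide":[0,1.5,25],"dr":[0,0,0],"jaw":48},
  {"slide":[0,1.5,50],"dr":[0,0,0],"jaw":48},
  {"slide":[0,1.5,75],"dr":[0,0,0],"jaw":48},
  {"slide":[0,1.5,95],"dr":[0,0,0],"jaw":48},
  {"slide":[0,1.5,108],"dr":[0,0,0],"jaw":48},
  {"slide":[0,1.5,113],"dr":[0,0,0],"jaw":48},
  {"slide":[0,1.5,115],"dr":[0,0,0],"jaw":48},
  {"slide":[0,1.5,115],"dr":[0,0,0],"jaw":48},
])

```text
clock: 3.2
position: [454.3, 23.5, 55.8]
ee_rot: [-0.125, 0.992, 0.0, 0.001]
contact_force: [-0.1, -0.9, -0.0]
gripper_width: 48.3
grasp_force: 0.0
```

```bash
python3 -c "
from h import *
stat()
i=optics.get_image('wrist')[100:340,130:380]; j=optics.get_image('side')[165:275,145:285]
a=cv2.resize(i,(400,384));b=cv2.resize(j,(400,314),interpolation=cv2.INTER_CUBIC)
cv2.imwrite('pics/w2.png',np.hstack([a,np.vstack([b,np.zeros((70,400,3),np.uint8)])]))"
```

```text
t 3.2 fix xy [-111.3   -0.3] z 55.8 F [-0.1  -0.86 -0.04] T [-0.09  0.02  0.04] w 48.3
```

View pics/w2.png

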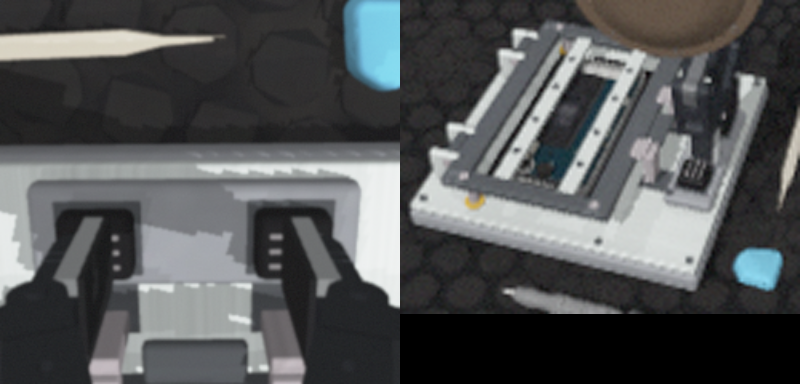

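The fingertips are above both keys, with the ribs visible just inside each fingertip. I'll press slowly.

Call:
step_arm([
  {"slide":[0,0,3],"dr":[0,0,0],"jaw":47},
  {"slide":[0,0,6],"dr":[0,0,0],"jaw":47},
  {"slide":[0,0,8],"dr":[0,0,0],"jaw":47},
  {"slide":[0,0,10],"dr":[0,0,0],"jaw":47},
  {"slide":[0,0,11],"dr":[0,0,0],"jaw":47},
  {"slide":[0,0,12],"dr":[0,0,0],"jaw":47},
  {"slide":[0,0,13],"dr":[0,0,0],"jaw":47},
  {"slide":[0,0,13],"dr":[0,0,0],"jaw":47},
])

```text
clock: 4.3
position: [453.9, 23.4, 42.7]
ee_rot: [-0.125, 0.992, -0.0, 0.0]
contact_force: [-1.5, -0.1, 5.9]
gripper_width: 47.2
grasp_force: 2.8
```

```bash
python3 -c "
from h import *
stat()"
```

```text
t 4.3 fix xy [-111.7   -0.3] z 42.7 F [-1.54 -0.1   5.87] T [0.11 0.56 0.01] w 47.2
```

Force of 5.9 N suggests both keys are about 2 mm down. I'll press 5.5 mm further.

Call:
step_arm([
  {"slide":[0,0,1.5],"dr":[0,0,0],"jaw":47},
  {"slide":[0,0,3],"dr":[0,0,0],"jaw":47},
  {"slide":[0,0,4],"dr":[0,0,0],"jaw":47},
  {"slide":[0,0,5],"dr":[0,0,0],"jaw":47},
  {"slide":[0,0,5.5],"dr":[0,0,0],"jaw":47},
  {"slide":[0,0,5.5],"dr":[0,0,0],"jaw":47},
  {"slide":[0,0,5.5],"dr":[0,0,0],"jaw":47},
  {"slide":[0,0,5.5],"dr":[0,0,0],"jaw":47},
])

```text
clock: 5.3
position: [453.9, 23.4, 39.3]
ee_rot: [-0.125, 0.992, -0.0, 0.0]
contact_force: [-8.2, 0.9, 25.1]
gripper_width: 46.7
grasp_force: 12.4
```

```bash
python3 -c "
from h import *
stat()"
```

```text
t 5.3 fix xy [-111.6   -0.3] z 39.3 F [-8.21  0.92 25.12] T [ 0.39  2.27 -0.03] w 46.7
```

Both keys are on their stops at 25 N. I'll hold while the lid rises, then look.

Call:
step_arm([
  {"slide":[0,0,0],"dr":[0,0,0],"jaw":47},
  {"slide":[0,0,0],"dr":[0,0,0],"jaw":47},
  {"slide":[0,0,0],"dr":[0,0,0],"jaw":47},
  {"slide":[0,0,0],"dr":[0,0,0],"jaw":47},
  {"slide":[0,0,0],"dr":[0,0,0],"jaw":47},
  {"slide":[0,0,0],"dr":[0,0,0],"jaw":47},
  {"slide":[0,0,0],"dr":[0,0,0],"jaw":47},
  {"slide":[0,0,0],"dr":[0,0,0],"jaw":47},
])

```text
clock: 6.3
position: [453.9, 23.4, 39.3]
ee_rot: [-0.125, 0.992, -0.0, 0.0]
contact_force: [-8.9, 0.4, 24.7]
gripper_width: 47.1
grasp_force: 12.4
```

```bash
python3 -c "
from h import *
stat()
i=optics.get_image('wrist'); j=optics.get_image('side')[135:275,145:320]
a=cv2.resize(i,(400,300));b=cv2.resize(j,(400,320),interpolation=cv2.INTER_CUBIC)
cv2.imwrite('pics/w3.png',np.hstack([np.vstack([a,np.zeros((20,400,3),np.uint8)]),b]))"
```

```text
t 6.3 fix xy [-111.6   -0.3] z 39.3 F [-8.93  0.35 24.73] T [ 0.35  2.28 -0.03] w 47.1
```

View pics/w3.png

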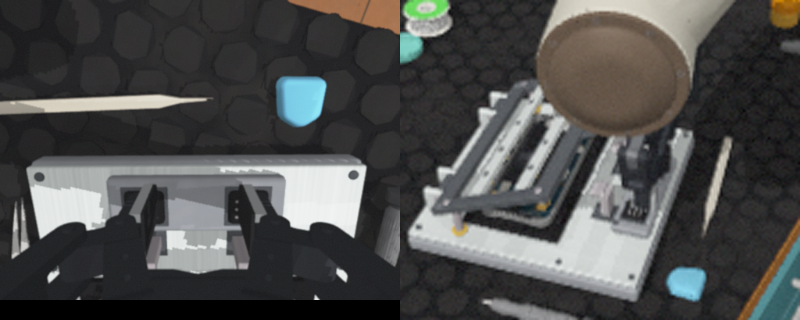

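The side view shows the lid frame raised off its hooks, with its arm lifted to about (540,190). Next I let go of the keys and back off towards the robot.

Call:
step_arm([
  {"slide":[0,0,-4],"dr":[0,0,0],"jaw":47},
  {"slide":[2,0,-10],"dr":[0,0,0],"jaw":47},
  {"slide":[12,0,-18],"dr":[0,0,0],"jaw":47},
  {"slide":[30,0,-25],"dr":[0,0,0],"jaw":47},
  {"slide":[45,0,-38],"dr":[0,0,0],"jaw":30},
  {"slide":[50,0,-60],"dr":[0,0,0],"jaw":0},
  {"slide":[50,0,-80],"dr":[0,0,0],"jaw":0},
  {"slide":[50,0,-80],"dr":[0,0,0],"jaw":0},
])

```text
clock: 7.4
position: [405.1, 11.0, 117.9]
ee_rot: [-0.125, 0.992, 0.001, 0.001]
contact_force: [0.3, 0.3, -0.2]
gripper_width: 0.2
grasp_force: 0.0
```

```bash
python3 -c "
from h import *
stat()
p=[560.9,50.0,.2502]
for th in (0,.2,.3,.4,.5):
    f=[[70-146*np.cos(th),0,50+146*np.sin(th)],[70-132*np.cos(th),98,50+132*np.sin(th)]]
    W=fix(p,f); print(th,((proj('side',W)-[145,135])*3.2+[0,0]).round(),((proj('top',W)-[165,135])*3.2+[0,0]).round())
j=optics.get_image('side')[135:275,145:270]; t=optics.get_image('top')[135:275,165:290]
cv2.imwrite('pics/w4.png',np.hstack([cv2.resize(x,None,fx=3.2,fy=3.2,interpolation=cv2.INTER_CUBIC) for x in (j,t)]))
to(-130,0,110,0.785,p)
"
```

```text
t 7.4 fix xy [-162.    -0.2] z 117.9 F [ 0.31  0.35 -0.22] T [ 0.01 -0.01  0.07] w 0.2
0 [[304. 242.]
 [234. 342.]] [[195. 237.]
 [ 77. 250.]]
0.2 [[300. 209.]
 [228. 312.]] [[191. 229.]
 [ 70. 243.]]
0.3 [[294. 192.]
 [222. 296.]] [[188. 223.]
 [ 67. 237.]]
0.4 [[287. 175.]
 [214. 280.]] [[185. 215.]
 [ 63. 230.]]
0.5 [[277. 158.]
 [203. 264.]] [[182. 205.]
 [ 58. 221.]]
slide [-31.5  -0.7   6.3] dr [ 0.   -5.63 -0.01]
```

View pics/w4.png

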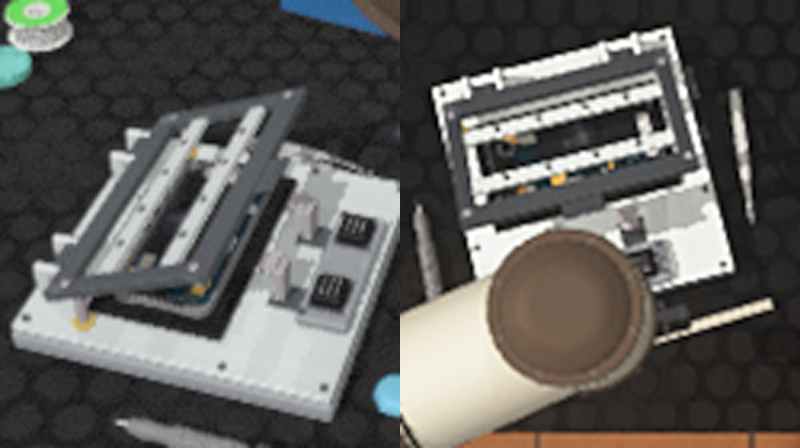

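The lid rests at about 0.4 rad: its front-left corner is at (203,285) and the prediction was (214,280). The keys are up. Now I tilt the fingers 45° forward.

Call:
step_arm([
  {"slide":[-4,0,0],"dr":[0,-0.8,0],"jaw":0},
  {"slide":[-8,0,1],"dr":[0,-1.7,0],"jaw":0},
  {"slide":[-13,0,2],"dr":[0,-2.7,0],"jaw":0},
  {"slide":[-18,0,3],"dr":[0,-3.7,0],"jaw":0},
  {"slide":[-24,0,4],"dr":[0,-4.6,0],"jaw":0},
  {"slide":[-29,-0.7,5],"dr":[0,-5.3,0],"jaw":0},
  {"slide":[-31.5,-0.7,6],"dr":[0,-5.63,0],"jaw":0},
  {"slide":[-31.5,-0.7,6],"dr":[0,-5.63,0],"jaw":0},
])

```text
clock: 8.5
position: [377.6, -30.4, 225.6]
ee_rot: [-0.124, 0.927, 0.063, 0.349]
contact_force: [1.4, -0.8, 0.1]
gripper_width: 0.0
grasp_force: 0.0
```

```bash
cat >> h.py <<'E'
P1=[560.9,50.0,.2502]
def tcp(th):
    n=np.array([-np.sin(th),-np.cos(th)]); u=np.array([-np.cos(th),np.sin(th)]); H=np.array([70,50.])
    if th<.785: return H+146*u+2.5*n+[2.8,-18.4]
    return H+131*u+2.5*n-7.8
E
python3 -c "
from h import *
stat(P1); s=arm.read_state(); print(s['joints'].round(2))
to(-100,0,74,.785,P1); to(-78,0,70,.785,P1)
for th in np.arange(.4,1.81,.1): x,z=tcp(th); print(round(th,1),round(x),round(z),end=' '); to(x,0,z,.785,P1)
"
```

```text
t 8.5 fix xy [-197.6  -32.5] z 225.6 F [ 1.44 -0.77  0.08] T [-0.38  1.24 -0.04] w 0.0
[ 0.38 -0.38 -1.07  0.26 -0.16 -1.92]
slide [ 27.3  25.2 179.4] dr [ 0.3  -0.44 -0.01]
slide [ 13.4  24.4 196.9] dr [ 0.3  -0.44 -0.01]
0.4 -63 86 slide [ -8.8  24.5 195. ] dr [ 0.3  -0.44 -0.01]
0.5 -57 99 slide [-22.1  24.7 189.1] dr [ 0.3  -0.44 -0.01]
0.6 -49 112 slide [-36.   24.9 184.6] dr [ 0.3  -0.44 -0.01]
0.7 -40 124 slide [-50.3  25.1 181.5] dr [ 0.3  -0.44 -0.01]
0.8 -31 134 slide [-64.6  25.1 179.9] dr [ 0.3  -0.44 -0.01]
0.9 -21 143 slide [-77.7  25.1 179.7] dr [ 0.3  -0.44 -0.01]
1.0 -11 151 slide [-90.7  25.1 180.7] dr [ 0.3  -0.44 -0.01]
1.1 1 158 slide [-103.6   25.   183.1] dr [ 0.3  -0.44 -0.01]
1.2 12 163 slide [-116.2   24.8  186.8] dr [ 0.3  -0.44 -0.01]
1.3 25 168 slide [-128.3   24.6  191.7] dr [ 0.3  -0.44 -0.01]
1.4 37 171 slide [-139.9   24.4  197.8] dr [ 0.3  -0.44 -0.01]
1.5 50 173 slide [-150.8   24.1  205. ] dr [ 0.3  -0.44 -0.01]
1.6 64 173 slide [-161.    23.7  213.3] dr [ 0.3  -0.44 -0.01]
1.7 77 172 slide [-170.3   23.3  222.5] dr [ 0.3  -0.44 -0.01]
1.8 90 170 slide [-178.6   22.9  232.6] dr [ 0.3  -0.44 -0.01]
```

The 45° tilt ran into joint limits (q3 and q5), so I'll take back part of it.

Call:
step_arm([
  {"slide":[0,0,0],"dr":[0,0.8,0],"jaw":0},
  {"slide":[0,0,0],"dr":[0,1.6,0],"jaw":0},
  {"slide":[0,0,0],"dr":[0,2.4,0],"jaw":0},
  {"slide":[0,0,0],"dr":[0,2.4,0],"jaw":0},
  {"slide":[0,0,0],"dr":[0,2.4,0],"jaw":0},
  {"slide":[0,0,0],"dr":[0,2.4,0],"jaw":0},
  {"slide":[0,0,0],"dr":[0,2.4,0],"jaw":0},
  {"slide":[0,0,0],"dr":[0,2.4,0],"jaw":0},
])

```text
clock: 9.5
position: [377.8, -30.1, 225.4]
ee_rot: [-0.133, 0.972, 0.042, 0.189]
contact_force: [0.3, 0.7, -0.2]
gripper_width: 0.3
grasp_force: 0.0
```

```bash
python3 -c "
from h import *
stat(P1); s=arm.read_state(); print(s['joints'].round(2))
to(-110,0,120,.45,P1)
"
```

```text
t 9.5 fix xy [-197.2  -32.3] z 225.4 F [ 0.33  0.66 -0.18] T [-0.25  0.68 -0.01] w 0.3
[ 0.36 -0.24 -0.76  0.   -0.67 -1.66]
slide [-41.4  26.6 131.6] dr [ 0.28 -0.45  0.1 ]
```

```bash
cat >> h.py <<'E'
def tcp(th,t=.3):
    n=np.array([-np.sin(th),-np.cos(th)]); u=np.array([-np.cos(th),np.sin(th)]); H=np.array([70,50.])
    N=np.array([np.cos(t),np.sin(t)]); B=np.array([-np.sin(t),np.cos(t)])
    d=np.interp(th,[.4,1.27],[25,15])
    if th<np.pi/2-t: return H+146*u+2.5*n-d*B-11*N
    return H+(146-d)*u+2.5*n-11*N
E
python3 -c "
from h import *
x,z=tcp(.4);print(x,z); to(x-25,0,z-5,.3,P1)
to(-140,0,120,.3,P1)
"
```

```text
-68.56914719404102 77.41829099064088
slide [-38.6  24.6 181.9] dr [0.27 0.63 0.12]
slide [-13.6  27.4 120.3] dr [0.27 0.63 0.12]
```

Call:
step_arm([
  {"slide":[-5,9,40],"dr":[0.1,0.2,0.04],"jaw":0},
  {"slide":[-9,18,80],"dr":[0.18,0.4,0.08],"jaw":0},
  {"slide":[-13,27,115],"dr":[0.27,0.63,0.12],"jaw":0},
  {"slide":[-20,27,135],"dr":[0.27,0.63,0.12],"jaw":0},
  {"slide":[-28,26,155],"dr":[0.27,0.63,0.12],"jaw":0},
  {"slide":[-35,25,172],"dr":[0.27,0.63,0.12],"jaw":0},
  {"slide":[-38.5,24.5,182],"dr":[0.27,0.63,0.12],"jaw":0},
  {"slide":[-38.5,24.5,182],"dr":[0.27,0.63,0.12],"jaw":0},
])

```text
clock: 10.5
position: [470.3, 26.5, 71.7]
ee_rot: [-0.123, 0.981, 0.019, 0.147]
contact_force: [-0.1, -0.9, 0.1]
gripper_width: -0.1
grasp_force: 0.0
```

```bash
python3 -c "
from h import *
stat(P1); s=arm.read_state(); print(s['joints'].round(2))
j=optics.get_image('side')[125:265,145:320]
cv2.imwrite('pics/w5.png',cv2.resize(j,None,fx=4,fy=4,interpolation=cv2.INTER_CUBIC))
for th in np.arange(.4,1.81,.1): x,z=tcp(th); print(round(th,1),round(x),round(z),end=' '); to(x,0,z,.3,P1)
"
```

```text
t 10.5 fix xy [-93.6  -0.3] z 71.7 F [-0.1  -0.94  0.08] T [-0.15  0.58  0.03] w -0.1
[ 0.42  0.22 -0.88  0.27 -0.19 -2.01]
0.4 -69 77 slide [-25.5   0.3   2.3] dr [ 0.   -0.01 -0.  ]
0.5 -63 92 slide [-35.3   0.3  -9.7] dr [ 0.   -0.01 -0.  ]
0.6 -56 105 slide [-46.1   0.3 -20.7] dr [ 0.   -0.01 -0.  ]
0.7 -47 118 slide [-57.8   0.3 -30.5] dr [ 0.   -0.01 -0.  ]
0.8 -38 130 slide [-70.3   0.3 -39.2] dr [ 0.   -0.01 -0.  ]
0.9 -28 141 slide [-83.5   0.3 -46.5] dr [ 0.   -0.01 -0.  ]
1.0 -16 151 slide [-97.3   0.3 -52.5] dr [ 0.   -0.01 -0.  ]
1.1 -4 160 slide [-111.4    0.3  -57.2] dr [ 0.   -0.01 -0.  ]
1.2 9 167 slide [-125.9    0.4  -60.3] dr [ 0.   -0.01 -0.  ]
1.3 22 172 slide [-140.     0.4  -61.7] dr [ 0.   -0.01 -0.  ]
1.4 35 175 slide [-153.1    0.4  -61. ] dr [ 0.   -0.01 -0.  ]
1.5 48 177 slide [-166.     0.4  -58.9] dr [ 0.   -0.01 -0.  ]
1.6 61 178 slide [-178.7    0.4  -55.5] dr [ 0.   -0.01 -0.  ]
1.7 74 177 slide [-191.     0.4  -50.9] dr [ 0.   -0.01 -0.  ]
1.8 87 175 slide [-202.7    0.4  -45.1] dr [ 0.   -0.01 -0.  ]
```

View pics/w5.png

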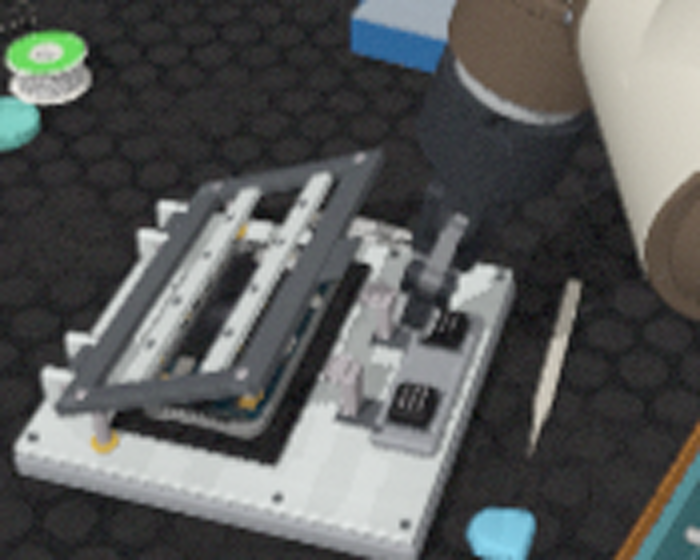

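The fingers are tilted and in front of the tab, clear of the keys, with the lid at about 0.42 rad. I start the push along the arc.

Call:
step_arm([
  {"slide":[-12,0.3,2],"dr":[0,0,0],"jaw":0},
  {"slide":[-22,0.3,1],"dr":[0,0,0],"jaw":0},
  {"slide":[-30,0.3,-4],"dr":[0,0,0],"jaw":0},
  {"slide":[-37,0.3,-12],"dr":[0,0,0],"jaw":0},
  {"slide":[-46,0.3,-21],"dr":[0,0,0],"jaw":0},
  {"slide":[-55,0.3,-29],"dr":[0,0,0],"jaw":0},
  {"slide":[-63,0.3,-35],"dr":[0,0,0],"jaw":0},
  {"slide":[-70,0.3,-39],"dr":[0,0,0],"jaw":0},
])

```text
clock: 11.55
position: [523.8, 40.5, 130.5]
ee_rot: [-0.123, 0.981, 0.019, 0.147]
contact_force: [-2.0, 0.2, 0.5]
gripper_width: -0.3
grasp_force: 1.2
```

```bash
python3 -c "
from h import *
stat(P1); s=arm.read_state(); print(s['joints'].round(2))
for th in np.arange(.8,1.81,.1): x,z=tcp(th); print(round(th,1),round(x),round(z),end=' '); to(x,0,z,.3,P1)
"
```

```text
t 11.55 fix xy [-38.3   0. ] z 130.5 F [-2.03  0.22  0.49] T [-0.16  1.21  0.03] w -0.3
[ 0.41  0.2  -0.63  0.11 -0.45 -1.82]
0.8 -38 130 slide [-0.2 -0.   0.3] dr [ 0.   -0.01 -0.  ]
0.9 -28 141 slide [-13.5  -0.   -7. ] dr [ 0.   -0.01 -0.  ]
1.0 -16 151 slide [-27.2  -0.  -13. ] dr [ 0.   -0.01 -0.  ]
1.1 -4 160 slide [-41.4  -0.  -17.7] dr [ 0.   -0.01 -0.  ]
1.2 9 167 slide [-55.8   0.  -20.8] dr [ 0.   -0.01 -0.  ]
1.3 22 172 slide [-70.    0.  -22.2] dr [ 0.   -0.01 -0.  ]
1.4 35 175 slide [-83.1   0.  -21.5] dr [ 0.   -0.01 -0.  ]
1.5 48 177 slide [-96.    0.  -19.4] dr [ 0.   -0.01 -0.  ]
1.6 61 178 slide [-108.7    0.   -16.1] dr [ 0.   -0.01 -0.  ]
1.7 74 177 slide [-120.9    0.   -11.5] dr [ 0.   -0.01 -0.  ]
1.8 87 175 slide [-1.327e+02  1.000e-01 -5.700e+00] dr [ 0.   -0.01 -0.  ]
```

The force is about 2 N and the tracking is good, so I continue.

Call:
step_arm([
  {"slide":[-8,0,-4],"dr":[0,0,0],"jaw":0},
  {"slide":[-16,0,-8],"dr":[0,0,0],"jaw":0},
  {"slide":[-25,0,-12],"dr":[0,0,0],"jaw":0},
  {"slide":[-34,0,-15.5],"dr":[0,0,0],"jaw":0},
  {"slide":[-43,0,-18],"dr":[0,0,0],"jaw":0},
  {"slide":[-52,0,-20],"dr":[0,0,0],"jaw":0},
  {"slide":[-61,0,-21.5],"dr":[0,0,0],"jaw":0},
  {"slide":[-70,0,-22],"dr":[0,0,0],"jaw":0},
])

```text
clock: 12.55
position: [583.2, 55.8, 171.9]
ee_rot: [-0.123, 0.981, 0.019, 0.148]
contact_force: [0.1, 0.1, -0.6]
gripper_width: 0.1
grasp_force: 0.4
```

Call:
step_arm([
  {"slide":[-9,0,0.5],"dr":[0,0,0],"jaw":0},
  {"slide":[-18,0,1],"dr":[0,0,0],"jaw":0},
  {"slide":[-26,0,3],"dr":[0,0,0],"jaw":0},
  {"slide":[-34,0,5],"dr":[0,0,0],"jaw":0},
  {"slide":[-42,0,7],"dr":[0,0,0],"jaw":0},
  {"slide":[-48,0,9.5],"dr":[0,0,0],"jaw":0},
  {"slide":[-54,0,12],"dr":[0,0,0],"jaw":0},
  {"slide":[-57,0,13],"dr":[0,0,0],"jaw":0},
])

```text
clock: 13.55
position: [639.4, 70.1, 175.7]
ee_rot: [-0.123, 0.981, 0.019, 0.147]
contact_force: [-0.1, 0.0, 0.4]
gripper_width: -0.2
grasp_force: 0.0
```

```bash
python3 -c "
from h import *
stat(P1)
j=optics.get_image('side')[85:265,145:320]
cv2.imwrite('pics/w6.png',cv2.resize(j,None,fx=3,fy=3,interpolation=cv2.INTER_CUBIC))
to(0,0,190,.3,P1)
"
```

```text
t 13.55 fix xy [81.  0.] z 175.7 F [-0.06  0.03  0.41] T [-0.15  0.58 -0.01] w -0.2
slide [ 73.5  -0.  -37.5] dr [ 0.   -0.01 -0.  ]
```

View pics/w6.png

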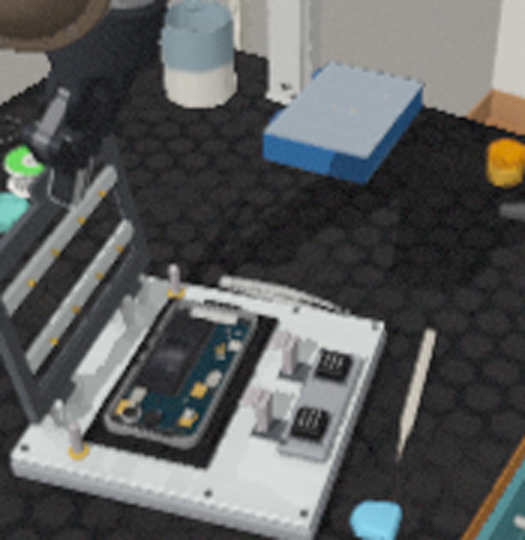

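The lid stands past upright and the board is in its nest. I retract towards the robot and upward while the lid sinks onto its stop.

Call:
step_arm([
  {"slide":[8,0,0],"dr":[0,0,0],"jaw":0},
  {"slide":[20,0,-6],"dr":[0,0,0],"jaw":0},
  {"slide":[35,0,-14],"dr":[0,0,0],"jaw":0},
  {"slide":[50,0,-24],"dr":[0,0,0],"jaw":0},
  {"slide":[65,0,-34],"dr":[0,0,0],"jaw":0},
  {"slide":[80,0,-42],"dr":[0,0,0],"jaw":0},
  {"slide":[95,0,-48],"dr":[0,0,0],"jaw":0},
  {"slide":[100,0,-50],"dr":[0,0,0],"jaw":0},
])

```text
clock: 14.6
position: [531.1, 42.4, 194.6]
ee_rot: [-0.123, 0.981, 0.019, 0.148]
contact_force: [0.1, -0.0, 1.0]
gripper_width: -0.2
grasp_force: 0.0
```

Call:
step_arm([
  {"slide":[0,0,0],"dr":[0,0,0],"jaw":0},
  {"slide":[0,0,0],"dr":[0,0,0],"jaw":0},
  {"slide":[0,0,0],"dr":[0,0,0],"jaw":0},
  {"slide":[0,0,0],"dr":[0,0,0],"jaw":0},
  {"slide":[0,0,0],"dr":[0,0,0],"jaw":0},
  {"slide":[0,0,0],"dr":[0,0,0],"jaw":0},
  {"slide":[0,0,0],"dr":[0,0,0],"jaw":0},
  {"slide":[0,0,0],"dr":[0,0,0],"jaw":0},
])

```text
clock: 15.6
position: [532.3, 42.8, 194.5]
ee_rot: [-0.123, 0.981, 0.019, 0.148]
contact_force: [-0.2, 0.2, 0.4]
gripper_width: -0.2
grasp_force: 0.0
```

Call:
step_arm([
  {"slide":[0,0,0],"dr":[0,0,0],"jaw":0},
  {"slide":[0,0,0],"dr":[0,0,0],"jaw":0},
  {"slide":[0,0,0],"dr":[0,0,0],"jaw":0},
  {"slide":[0,0,0],"dr":[0,0,0],"jaw":0},
  {"slide":[0,0,0],"dr":[0,0,0],"jaw":0},
  {"slide":[0,0,0],"dr":[0,0,0],"jaw":0},
  {"slide":[0,0,0],"dr":[0,0,0],"jaw":0},
  {"slide":[0,0,0],"dr":[0,0,0],"jaw":0},
])

```text
clock: 16.6
position: [532.3, 42.8, 194.4]
ee_rot: [-0.123, 0.981, 0.019, 0.148]
contact_force: [-0.2, 0.2, 0.2]
gripper_width: 0.3
grasp_force: 0.0
```

```bash
python3 -c "
from h import *
stat(P1)
i=optics.get_image('side')
for th in (1.7,1.8,1.95):
    W=fix(P1,[[70-132*np.cos(th),y,50+132*np.sin(th)] for y in (98,-98)]); print(th,((proj('side',W)-[85,65])*3).round())
cv2.imwrite('pics/w7.png',cv2.resize(i[65:255,85:310],None,fx=3,fy=3,interpolation=cv2.INTER_CUBIC))
"
```

```text
t 16.6 fix xy [-29.5   0.1] z 194.4 F [-0.23  0.18  0.16] T [-0.09  0.59  0.01] w 0.3
1.7 [[163. 334.]
 [297. 178.]]
1.8 [[145. 333.]
 [281. 178.]]
1.95 [[120. 335.]
 [259. 181.]]
```

View pics/w7.png

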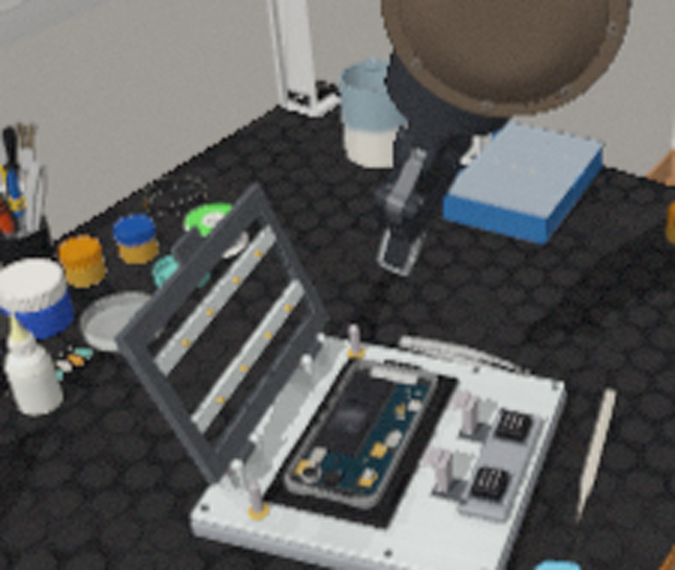

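The lid's top corners are at (120,337) and (258,185), which matches the 1.95 rad stop. The keys are up, the board is in its nest, and the gripper is clear.

```bash
python3 -c "
from bench import arm
print(arm.job_done())"
```

```text
the job is handed in; nothing more can be done
None
```

The fixture is open and the job is handed in: the lid rests against its stop at about 1.95 rad, both keys are up, the board is in its nest and the arm is clear; the tools and jar looked undisturbed where visible, and I have not seen the judge's verdict.

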